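# Push the sample crate up the ramp into its dock

### The arm

A 7-joint arm with a two-finger parallel gripper is mounted at the origin on a cart in front of the work surface, level with it; the furniture and walls round the work are solid. World frame = base frame: x ahead of the robot, y to its left, z up, the work surface at z = 0. Lengths are in m, angles in rad, forces in N, time in s.
With the tool pointing down it reaches from about 0.4 to 0.875 m from the base axis. Payload 19.3 kg.
Tool frame: the origin (TCP) lies midway between the tips of the shut fingers; the grasp point (between the pads) lies 19 mm behind it (bot.pinch_z is the distance from the TCP to the grasp point, in m); z points along the fingers, y is the line along which they close (so a half turn about z gives the same grasp; the last joint's range is limited). The gripper opens to 85 mm and grips with 20 to 120 N. Pads are 22 mm wide; open, the fingers measure 114 mm over their backs; the gripper's body (76 mm by 85 mm) begins 54 mm behind the grasp point. The pads swing forward as they close: fully open they stand 13 mm farther back than shut.
Start: joints at [-1.266, 0.521, -0.036, 1.599, 0.021, 1.021, -0.113], TCP at [0.229, 0.582, 0.231] pointing down, gripper open.
Joint ranges: [-2.91, 2.91], [-0.3, 2.13], [-1.5, 1.42], [0.17, 2.43], [-1.26, 4.41], [0.16, 1.93], [-2.52, 2.52]. Speed limits (rad/s): [1.89, 1.89, 2.39, 2.39, 3.01, 3.01, 3.01].

### API

Orientations are given as [roll, pitch, yaw] about the fixed x, y, z axes, in that order (R = Rz(yaw) Ry(pitch) Rx(roll)).
In Python, from workcell import observe, viewer, bot gives the robot as it stands. The module is installed in compiled form; this text tells all that it offers.
- The arm moves only by the tool play_rows, never from a script. Its argument "motion" is a list of rows, each a list of 7 numbers: the shift along the tool's x, y, z in cm, then the turn, a rotation vector about the tool's x, y, z in rad, then the opening, from -1 (shut) to 1 (fully open), so that 0 is half open. A call has exactly 5 rows; each row is the pose to reach, as a shift and turn from the pose commanded when the call began, along the tool's axes at that moment; what a row does not reach only later rows make up. A row lasts 1/10 s, in which the tool goes at most 50 mm and 8.59 degrees, less where a joint would pass 70% of its speed; a pose out of reach is approached as far as the arm can. A call with a gripper value outside its range is refused whole. The fingers move at their own pace and stop on an object; "squeeze" is the grip in N (left out, the last holds). Time passes only in rows, so rows that repeat a pose let the fingers close, or fill a call up. It gives the time, the measured TCP pose, the force, the opening and the grip force at its end, in the units of the state.
- observe(): the state, without advancing time (a new reading comes with each control period).
- viewer.grab_frame(name): name is "scene" or "side" or "wrist"; returns (picture, depth): 384x512x3 uint8, red, green, blue; 384x512 float32, m along the optical axis (not along the pixel's ray), 0 where there is no reading.
- viewer.camera_info(name): a dict with "fx", "fy", "cx", "cy" (pixels), "R" (3x3) and "t" (3): a world point X has camera coordinates R X + t. Camera axes: x right, y down, z forward; pixel columns grow to the right and rows downward; lengths in m; the calibration is good to about 2 mm. A picture is of the moment at which its call begins: read the wrist's pose just before it. camera_info takes no time and is no camera call; for the wrist camera it gives the pose at the moment of the call.
- bot.job_done(): hands the job in; it is judged then, once.
The state is a dict: "clock": time; "qpos": joint angles; "qd": joint speeds; "joint_efforts": joint torques, N m; "position": TCP position; "tool_rot": TCP orientation; "force": force on the tool from outside, world axes, zero at the start; "moment": the same for the moment, N m; "grip_width": finger opening in m; "finger_force": force on a finger pad.
Only numpy, scipy, OpenCV 4.12 (cv2) and the standard library are available. Lean on these libraries where they do the work, as an engineer would, in place of code of your own. Each camera call takes 0.05 s, during which the arm holds its last target. There are 200 camera calls.

### The job

Slide the blue crate by its orange handle until it stands square in the mouth of the ramp, then let go of it and push it gently up the ramp with the fingers on the handle's end until its rear edge drops behind the yellow lip, and take the hand away. Never lift the crate, keep the jar standing in it, stop as soon as it is home (once it is on the ramp never push harder than about 20 N, also not against the end stop), and leave the other things on the bench where they are.

Things in the scene. Friction and masses are not known exactly. Their poses are not given: they have to be found in the camera images.
- crate: Blue plastic crate, open at the top, 116 long (x) x 82 wide (y) x 50 high (z), walls 4 thick, 0.28 to 0.48 kg. Origin: centre of its underside; +x is its front, z up. An orange handle stands out of the middle of its rear (-x) face.
- handle_end (a point): End of the crate's orange handle. Axes as the crate's; this point is at x = -92, y = 0, z = 30 from the crate's origin. The handle is 24 wide (y), reaches from z = 18 to 42, and its end is half round (radius 12 about a line along y). It sticks out 34 behind the crate. It can be pinched across its width from above, or pushed on its end.
- jar: White screw-cap jar, 69 diameter x 75 high, 0.2 to 0.35 kg, standing loose in the middle of the crate. Origin: centre of its underside, z up.
- ramp: Fixed ramp with blue side guides. Origin: on the bench, under the middle of the slope's top edge; +x points uphill along the track, y across, z up. The slope rises from the bench at x = -125 to 28 high at x = 0. The guides are 90 apart inside and stand 14 above the slope. Sliding the loaded crate up takes about 3 to 7 N if the fingers rise with it, else more.
- slope_foot (a point): Middle of the slope's lower edge, at bench level (ramp x = -125). Axes as the ramp's. Ahead of it, towards -x, the guides flare outward, 14 high, over 40 mm, to about 140 apart.
- landing (a point): End of the ramp's own level landing (ramp x = 40, 28 high). A yellow block goes on at this height and ends in the lip; how far is set differently each time and not measured: its edge lies 0 to 36 beyond this point (+x). Behind the lip is a level grey pocket, its floor 18 above the bench, 120 long (4 longer than the crate), ended by a 44 high rigid stop: feel for it.
- beaker_large: Glass beaker, 72 diameter x 95 high, bystander. Origin: centre of its underside.
- media_bottle: White bottle with blue cap, 67 diameter x 125 high, bystander. Origin: centre of its underside.
- petri_dishes: Stack of petri dishes, 92 diameter x 40 high, bystander. Origin: centre of its underside.
- tape: Roll of tape lying flat, 86 diameter x 20 high, bystander. Origin: centre of its underside.
- lab_timer: Flat square timer, 65 x 65 x 18, bystander. Origin: centre of its underside.
- beaker_small: Small glass beaker, 53 diameter x 69 high, bystander. Origin: centre of its underside.
Mind the look-alikes: they are no part of the job. Leave any red look-alike of the jar alone.

How it is judged:
On the way, in this order (a step that is already met when the one before it is completed fails the run):
1. the crate stands square in the mouth of the ramp, its front edge between the guides (x of crate in the frame of ramp between -0.19 and -0.06 m and y of crate in the frame of ramp between -0.012 and 0.012 m and angle between the x axis of crate and the x axis of ramp, either way round below 0.12 rad), for 0.2 s.
2. the crate slides up the slope, resting on the ramp (x of crate in the frame of ramp between -0.06 and 0.02 m and contact force between crate and ramp above 0.5 N and angle between crate's own z axis and vertical above 0.12 rad), for 0.1 s.
At the end, for the whole second after the job is handed in: The crate rests in the pocket behind the lip: level within 0.04 rad, its underside 14 to 20.5 mm above the bench, its centre 90 to 146 mm past the slope's top edge and within 10 mm of the track's middle, at rest; the jar stands upright in it (within 12 mm of the crate's middle, tilt under 0.1 rad) (x of crate in the frame of ramp between 0.09 and 0.146 m and y of crate in the frame of ramp between -0.01 and 0.01 m and angle between crate's own z axis and vertical below 0.04 rad and z of crate in the frame of ramp between 0.014 and 0.0205 m and linear speed of crate below 0.01 m/s and x of jar in the frame of crate between -0.012 and 0.012 m and y of jar in the frame of crate between -0.012 and 0.012 m and z of jar in the frame of crate below 0.012 m and angle between jar's own z axis and vertical below 0.1 rad); the robot touches nothing.
It fails at once if once the crate is on the ramp (its centre less than 120 mm before the slope's top edge), the robot presses on it with more than 25 N (x of crate in the frame of ramp above -0.12 m and contact force between any of the fingers, the arm and crate above 25 N).
It fails at once if the crate is lifted: its underside's centre over 48 mm high, or over 20 mm high before it is on the ramp (height (world z) of crate above 0.048 m or (x of crate in the frame of ramp below -0.14 m and height (world z) of crate above 0.02 m)).
It fails at once if another thing on the bench is moved more than 20 mm or knocked over (distance of any of beaker_large, media_bottle, petri_dishes, tape, lab_timer, beaker_small from where it was at the start of the episode above 0.02 m or angle between any of beaker_large, media_bottle, petri_dishes, tape, lab_timer, beaker_small's own z axis and vertical above 0.4 rad).
It also fails if it takes over 72 s, if anything falls off the work surface, if the arm or the gripper's body presses on something with over 40 N, if the wrist force passes 120 N, or if a joint passes its speed limit or range.

## Working session

There is one attempt and no reset: what is moved stays moved. The work goes in short steps, Python scripts to look and compute and a tool call to move; the robot and the scene stay as the last step left them, time stands still between calls to the robot, and variables do not carry over. Pictures are saved under pics/ and viewed, at most 10 in all, crops included, and the job is handed in when it is done.

Besides the shell and the picture viewer there is one more tool, called as name([rows], argument=value, ...), one row to a line, values as JSON. play_rows: Moves the arm, as the interface text tells. Its arguments: {"type":"object","properties":{"motion":{"type":"array"},"squeeze":{"type":"number"}},"required":["motion"]}

```bash
mkdir -p pics
python3 - <<'E'
from workcell import observe, viewer, bot
import cv2, numpy as np
s=observe(); print({k:np.round(v,3) for k,v in s.items()}, bot.pinch_z)
for n in("scene","side"):
    i=viewer.camera_info(n); p,d=viewer.grab_frame(n); np.savez(f"{n}0.npz",p=p,d=d,**i)
    print(n,i)
    cv2.imwrite(f"pics/{n}0.png",cv2.resize(p[:,:,::-1],(800,600)))
E
```

```text
{'clock': np.float64(0.0), 'qpos': array([-1.266,  0.522, -0.036,  1.6  ,  0.021,  1.021, -0.113]), 'qd': array([-0.   ,  0.   , -0.   , -0.001,  0.   , -0.   ,  0.   ]), 'joint_efforts': array([ 1.0000e-03, -9.2711e+01,  1.9800e+00, -3.6994e+01,  1.8000e-02,
        8.0000e-03, -0.0000e+00]), 'position': array([0.229, 0.581, 0.231]), 'tool_rot': array([-3.14 ,  0.   ,  2.767]), 'force': array([-0.179, -0.479, -0.135]), 'moment': array([-0.045, -0.01 , -0.019]), 'finger_force': np.float64(0.0), 'grip_width': np.float64(0.085)} 0.0187
scene {'fx': 368.3276280012736, 'fy': 368.3276280012736, 'cx': 254.3096193080989, 'cy': 191.77824712564072, 'R': array([[ 0.67433973, -0.73841693,  0.00252286],
       [-0.44399421, -0.4081912 , -0.79765223],
       [ 0.59002972,  0.53676846, -0.60311239]]), 't': array([-0.39413476,  0.30242808,  0.71618389])}
side {'fx': 457.47746511256423, 'fy': 457.47746511256423, 'cx': 254.34332834989723, 'cy': 198.24446329657033, 'R': array([[ 0.95300354, -0.30219881, -0.02145084],
       [-0.15348046, -0.42053809, -0.89419878],
       [ 0.26120492,  0.85546689, -0.4471559 ]]), 't': array([-0.56503501,  0.15030238,  1.38774023])}
```

View pics/scene0.png

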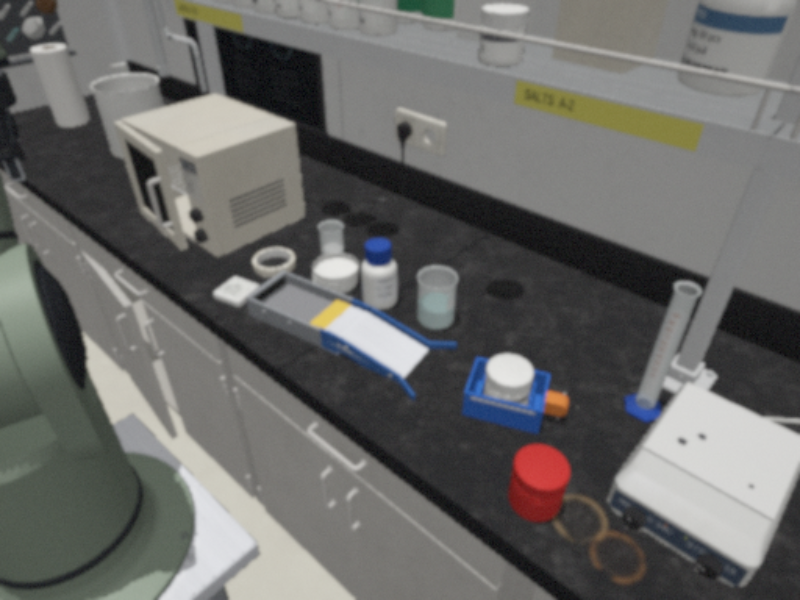

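View pics/side0.png

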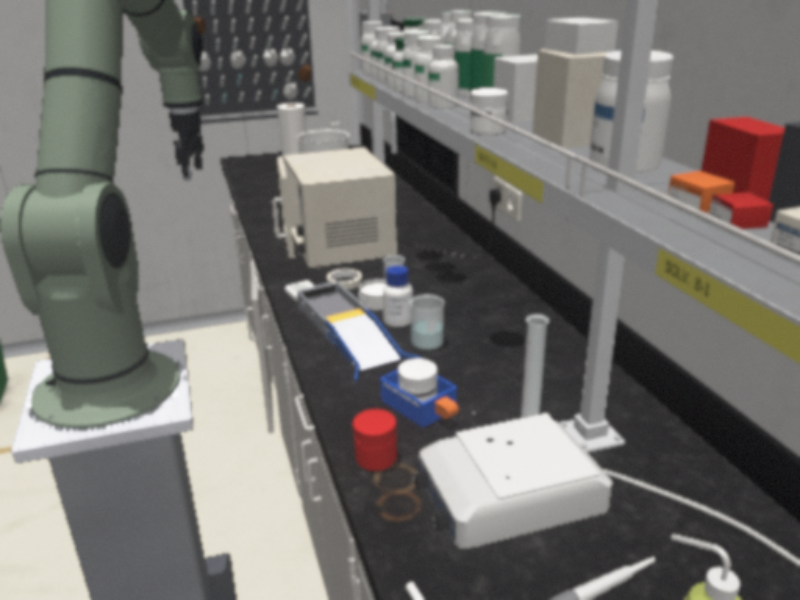

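The scene shows the crate at (508,390) with its handle at (556,403), and the ramp mouth at (425,365) rising to the upper left, with the yellow block at (330,315). A white hotplate stands behind the handle and the red decoy jar is at (540,483).

```bash
cat > h.py <<'E'
import numpy as np, cv2
def cloud(p,d,i):
    v,u=np.mgrid[:384,:512]
    c=np.stack([(u-i['cx'])/i['fx']*d,(v-i['cy'])/i['fy']*d,d],-1)
    X=(c-i['t'])@i['R']
    X[d<=0]=np.nan
    return X
def masks(p):
    h=cv2.cvtColor(p,cv2.COLOR_RGB2HSV).astype(int); H,S,V=h[...,0],h[...,1],h[...,2]
    return dict(orange=(H>5)&(H<18)&(S>150)&(V>90),blue=(H>100)&(H<125)&(S>130)&(V>60),
      yellow=(H>18)&(H<32)&(S>110)&(V>100),white=(S<50)&(V>170))
E
python3 - <<'E'
from h import *
for n in("scene","side"):
    z=np.load(n+"0.npz"); X=cloud(z['p'],z['d'],z); m=masks(z['p'])
    print(n)
    ok=np.isfinite(X[...,0])&(X[...,2]>0.003)&(X[...,2]<0.2)&(np.hypot(X[...,0],X[...,1])<1.1)
    for k in m:
        l,lab,st,ce=cv2.connectedComponentsWithStats((m[k]&ok).astype(np.uint8))
        for j in range(1,l):
            if st[j,4]<40: continue
            q=X[lab==j]; r=cv2.minAreaRect(q[:,:2].astype(np.float32)*1000)
            print(k,st[j].tolist(),np.round(ce[j]),"med",np.median(q,0).round(3),"lo",np.percentile(q,2,axis=0).round(3),"hi",np.percentile(q,98,axis=0).round(3),np.round(r[0]),np.round(r[1]),round(r[2]))
E
```

```text
scene
orange [349, 250, 15, 16, 172] [356. 258.] med [ 0.572 -0.33   0.039] lo [ 0.563 -0.344  0.02 ] hi [ 0.589 -0.315  0.043] [ 579. -329.] [27. 30.] 23
blue [234, 152, 17, 17, 240] [242. 160.] med [0.607 0.069 0.123] lo [0.592 0.054 0.098] hi [0.634 0.098 0.127] [615.  76.] [49. 46.] 41
blue [226, 192, 66, 31, 208] [263. 211.] med [ 0.564 -0.058  0.019] lo [ 0.542 -0.119  0.003] hi [0.599 0.063 0.041] [563. -28.] [ 22. 200.] 17
blue [206, 213, 14, 11, 72] [211. 218.] med [0.45  0.037 0.026] lo [0.447 0.011 0.007] hi [0.455 0.051 0.037] [451.  29.] [ 5. 44.] 12
blue [224, 222, 25, 17, 104] [236. 232.] med [ 0.464 -0.046  0.014] lo [ 0.457 -0.079  0.003] hi [ 0.47  -0.013  0.029] [465. -46.] [ 5. 73.] 11
blue [296, 228, 56, 49, 939] [323. 256.] med [ 0.526 -0.277  0.024] lo [ 0.49  -0.325  0.003] hi [ 0.604 -0.196  0.051] [ 548. -259.] [ 84. 116.] 23
blue [252, 240, 14, 15, 54] [259. 247.] med [ 0.466 -0.128  0.011] lo [ 0.458 -0.149  0.004] hi [ 0.475 -0.095  0.015] [ 468. -122.] [56.  7.] 74
blue [400, 253, 23, 17, 179] [411. 262.] med [ 0.676 -0.425  0.007] lo [ 0.663 -0.444  0.0
[... 3527 characters left out ...]
24.] med [ 0.849 -0.655  0.007] lo [ 0.833 -0.679  0.004] hi [ 0.863 -0.628  0.011] [ 850. -652.] [ 8. 60.] 30
white [431, 343, 32, 13, 64] [449. 348.] med [ 0.67  -0.85   0.174] lo [ 0.659 -0.868  0.159] hi [ 0.677 -0.817  0.18 ] [ 667. -842.] [ 6. 56.] 19
white [368, 357, 50, 27, 331] [388. 371.] med [ 0.637 -0.738  0.018] lo [ 0.594 -0.75   0.012] hi [ 0.714 -0.723  0.022] [ 655. -733.] [132.  17.] 12
white [453, 363, 8, 12, 61] [456. 368.] med [ 0.672 -0.865  0.145] lo [ 0.663 -0.875  0.143] hi [ 0.683 -0.858  0.147] [ 672. -865.] [31.  9.] 38
white [260, 373, 11, 11, 62] [265. 378.] med [ 0.402 -0.671  0.011] lo [ 0.397 -0.684  0.008] hi [ 0.409 -0.656  0.014] [ 403. -670.] [11. 32.] 11
```

Run:
```python
from h import *
from scipy.optimize import least_squares
for n in("scene","side"):
    z=np.load(n+"0.npz"); X=cloud(z['p'],z['d'],z); m=masks(z['p'])
    w=m['white']&(X[...,0]>.44)&(X[...,0]<.58)&(X[...,1]>-.11)&(X[...,1]<.09)&(X[...,2]<.04)&(X[...,2]>.004)
    w=cv2.erode(w.astype(np.uint8),np.ones((3,3)))>0
    q=X[w]
    s=q[q[:,2]<.025]
    A=np.c_[s[:,:2],np.ones(len(s))]
    c=np.linalg.lstsq(A,s[:,2],rcond=None)[0]; g=np.hypot(*c[:2]); a=np.arctan2(c[1],c[0])
    print(n,len(s),"slope",g.round(3),"yaw",np.degrees(a).round(1))
    # guide lines
    for lo,hi in((.44,.475),(.535,.62)):
        b=m['blue']&(X[...,0]>lo)&(X[...,0]<hi)&(X[...,1]>-.085)&(X[...,1]<.05)&(X[...,2]>.003)&(X[...,2]<.05)
        p=X[b]
        if len(p)<15: continue
        l=cv2.fitLine(p[:,:2].astype(np.float32),cv2.DIST_HUBER,0,.001,.001).ravel()
        print(" guide",len(p),np.degrees(np.arctan2(l[1],l[0])).round(1),l[2:].round(4))
    # white edges at rows by y
    for y in(-.07,-.05,-.03,-.01,.01,.03,.05):
        ww=m['white']&(abs(X[...,1]-y)<.006)&(X[...,0]>.44)&(X[...,0]<.59)&(X[...,2]<.045)&(X[...,2]>-.005)
        print(y,np.round([X[ww][:,0].min(),X[ww][:,0].max()],3),X[ww][:,2].mean().round(4))
    yl=X[m['yellow']&(X[...,1]<.2)&(X[...,0]>.44)&(X[...,0]<.56)&(X[...,2]<.035)]
    np.save(n+"y.npy",yl)
    d=np.array([np.cos(np.radians(101)),np.sin(np.radians(101))]); e=np.array([d[1],-d[0]])
    print("yellow along",np.percentile(yl[:,:2]@d,[2,50,98]).round(3),"lat",np.percentile(yl[:,:2]@e,[2,50,98]).round(3))
    print("slope lat",np.percentile(q[:,:2]@e,[1,50,99]).round(4),"along",np.percentile(q[:,:2]@d,[1,99]).round(3))
    l=q[:,:2]@d; k=np.polyfit(l[q[:,2]<.024],q[q[:,2]<.024,2],1); print("foot at",(-k[1]/k[0]).round(4),"top",((.028-k[1])/k[0]).round(4),k[0])
```

```text
scene 600 slope 0.212 yaw 101.1
 guide 175 -79.8 [ 0.4586 -0.0137]
 guide 119 -79.7 [ 0.5599 -0.0307]
-0.07 [0.47  0.566] 0.0059
-0.05 [0.469 0.563] 0.0103
-0.03 [0.463 0.559] 0.0149
-0.01 [0.46  0.557] 0.0194
0.01 [0.455 0.551] 0.0242
0.03 [0.453 0.548] 0.028
0.05 [0.45  0.543] 0.0281
yellow along [-0.023 -0.01   0.004] lat [0.47  0.505 0.545]
slope lat [0.4668 0.5008 0.5382] along [-0.166 -0.034]
foot at -0.1954 top -0.0639 0.212985296296497
side 385 slope 0.203 yaw 102.1
 guide 17 -80.7 [ 0.5587 -0.0058]
-0.07 [0.474 0.568] 0.0059
-0.05 [0.478 0.567] 0.0095
-0.03 [0.466 0.562] 0.0148
-0.01 [0.463 0.557] 0.019
0.01 [0.46  0.553] 0.0238
0.03 [0.466 0.551] 0.0272
0.05 [0.464 0.547] 0.0277
yellow along [-0.018 -0.006  0.023] lat [0.47  0.509 0.549]
slope lat [0.4659 0.5026 0.5406] along [-0.164 -0.036]
foot at -0.1981 top -0.0601 0.20277711150614697
```

```bash
cat >> h.py <<'E'
from scipy.spatial.transform import Rotation as Ro
D=np.degrees
def plan(s,W):
    """W: list of (x,y,z,yawdeg); tool stays pointing down. Prints tool-frame shift cm + rotvec"""
    R=Ro.from_euler('xyz',s['tool_rot']); p=np.array(s['position'])
    for x,y,z,yaw in W:
        q=np.array([x,y,z]); T=Ro.from_euler('xyz',[np.pi,0,np.radians(yaw)])
        print("shift cm",(R.inv().apply(q-p)*100).round(2),"rot",(R.inv()*T).as_rotvec().round(3)); R,p=T,q
E
python3 - <<'E'
from h import *; from workcell import observe
plan(observe(),[(.32,.39,.26,150),(.42,.18,.26,135),(.48,-.06,.26,125),(.56,-.28,.25,113.5)])
E
```

```text
shift cm [-15.5  -14.47  -2.9 ] rot [-0.001  0.     0.149]
shift cm [-19.16 -13.19  -0.  ] rot [ 0.    -0.     0.262]
shift cm [-21.21 -12.73  -0.  ] rot [-0.    -0.     0.175]
shift cm [-22.61  -6.07   1.  ] rot [-0.    -0.     0.201]
```

play_rows([
  [-3.1,-2.9,-0.6,0,0,0.03,1],
  [-6.2,-5.8,-1.2,0,0,0.06,1],
  [-9.3,-8.7,-1.8,0,0,0.09,1],
  [-12.4,-11.6,-2.4,0,0,0.12,1],
  [-15.5,-14.5,-2.9,0,0,0.15,1],
])

```text
clock: 0.6
position: [0.3204, 0.3882, 0.2604]
tool_rot: [-3.141, -0.0, 2.616]
force: [0.0, 0.6, 0.4]
grip_width: 0.0855
finger_force: 0.0
```

play_rows([
  [-3.8,-2.6,0,0,0,0.05,1],
  [-7.6,-5.2,0,0,0,0.1,1],
  [-11.4,-7.8,0,0,0,0.15,1],
  [-15.2,-10.5,0,0,0,0.2,1],
  [-19.2,-13.2,0,0,0,0.26,1],
])

```text
clock: 1.1
position: [0.4202, 0.1777, 0.2603]
tool_rot: [3.142, -0.0, 2.355]
force: [1.0, 1.5, 0.9]
grip_width: 0.0858
finger_force: 0.0
```

play_rows([
  [-4.2,-2.5,0,0,0,0.035,1],
  [-8.4,-5,0,0,0,0.07,1],
  [-12.6,-7.6,0,0,0,0.1,1],
  [-16.8,-10.2,0,0,0,0.14,1],
  [-21.2,-12.7,0,0,0,0.175,1],
])

```text
clock: 1.6
position: [0.48, -0.0616, 0.2604]
tool_rot: [3.141, -0.0, 2.18]
force: [0.7, 0.0, 0.8]
grip_width: 0.0851
finger_force: 0.0
```

play_rows([
  [-4.5,-1.2,0,0,0,0.04,1],
  [-9,-2.4,0,0,0,0.08,1],
  [-13.5,-3.6,0.5,0,0,0.12,1],
  [-18,-4.8,1,0,0,0.16,1],
  [-22.6,-6.1,1,0,0,0.2,1],
])

```text
clock: 2.1
position: [0.5599, -0.2811, 0.2494]
tool_rot: [-3.141, -0.001, 1.981]
force: [1.0, 0.5, 0.4]
grip_width: 0.0854
finger_force: 0.0
```

Run:
```python
from workcell import observe, viewer, bot
from h import *
s=observe(); print({k:np.round(v,3) for k,v in s.items() if k in('clock','qpos','position','tool_rot','force')})
i=viewer.camera_info("wrist"); p,d=viewer.grab_frame("wrist"); np.savez("wrist1.npz",p=p,d=d,**i)
cv2.imwrite("pics/wrist1.png",p[:,:,::-1])
X=cloud(p,d,i); m=masks(p)
for k in("orange","blue","white"):
    w=m[k]&np.isfinite(X[...,0])&(X[...,2]>.01)&(X[...,2]<.1)
    l,lab,st,ce=cv2.connectedComponentsWithStats(w.astype(np.uint8))
    for j in range(1,l):
        if st[j,4]<150: continue
        q=X[lab==j]; r=cv2.minAreaRect(q[:,:2].astype(np.float32)*1000)
        print(k,st[j].tolist(),"med",np.median(q,0).round(3),"lo",np.percentile(q,2,axis=0).round(3),"hi",np.percentile(q,98,axis=0).round(3),np.round(r[0]),np.round(r[1]),round(r[2],1))
```

```text
{'clock': np.float64(2.1), 'qpos': array([ 0.075,  0.546,  0.451,  1.592, -0.262,  1.065,  1.006]), 'position': array([ 0.56 , -0.281,  0.249]), 'tool_rot': array([-3.141e+00, -1.000e-03,  1.981e+00]), 'force': array([1.008, 0.513, 0.425])}
orange [253, 200, 19, 20, 364] med [ 0.579 -0.325  0.042] lo [ 0.567 -0.34   0.038] hi [ 0.592 -0.312  0.044] [ 580. -326.] [23. 28.] 22.8
blue [230, 0, 30, 33, 233] med [ 0.469 -0.125  0.014] lo [ 0.461 -0.145  0.011] hi [ 0.478 -0.105  0.016] [ 469. -124.] [46.  6.] 70.1
blue [337, 0, 14, 63, 339] med [ 0.582 -0.095  0.014] lo [ 0.568 -0.12   0.011] hi [ 0.603 -0.068  0.019] [583. -95.] [11. 65.] 33.7
blue [226, 100, 73, 99, 2106] med [ 0.555 -0.261  0.048] lo [ 0.495 -0.32   0.012] hi [ 0.604 -0.193  0.051] [ 550. -257.] [ 83. 116.] 23.1
white [232, 123, 59, 61, 2817] med [ 0.549 -0.255  0.079] lo [ 0.52  -0.285  0.078] hi [ 0.577 -0.227  0.081] [ 549. -257.] [63. 65.] 24.1
white [161, 290, 105, 48, 2053] med [ 0.552 -0.468  0.077] lo [ 0.513 -0.503  0.07 ] hi [ 0.63  -0.459  0.085] [ 576. -483.] [133.  51.] 0.7
```

View pics/wrist1.png

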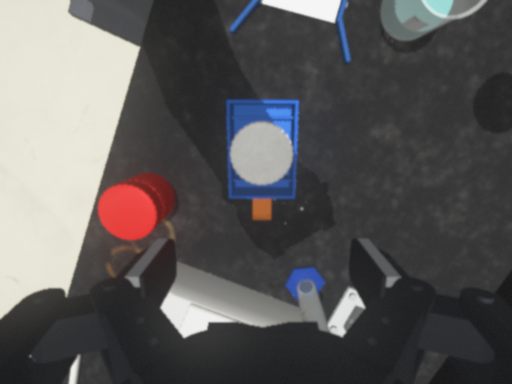

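The wrist view shows the crate centred at (263,150), its handle at (262,210) and the ramp mouth ahead at (300,10). The area around the handle is clear.

Run:
```python
from h import *; from workcell import observe
plan(observe(),[(.581,-.330,.10,113.1),(.581,-.330,.015,113.1)])
```

```text
shift cm [-4.58  0.34 14.96] rot [-0.002  0.003 -0.001]
shift cm [ 0.  -0.   8.5] rot [0. 0. 0.]
```

play_rows([
  [-1.5,0.1,3.5,0,0,0,0.3],
  [-3,0.2,7,0,0,0,0.3],
  [-4.6,0.3,11,0,0,0,0.3],
  [-4.6,0.3,14,0,0,0,0.3],
  [-4.6,0.3,15,0,0,0,0.3],
])

```text
clock: 2.65
position: [0.5793, -0.3201, 0.0968]
tool_rot: [-3.138, -0.004, 1.981]
force: [-0.8, -0.1, 0.6]
grip_width: 0.055
finger_force: 0.0
```

play_rows([
  [0,0,2,0,0,0,0.3],
  [0,0,4,0,0,0,0.3],
  [0,0,6,0,0,0,0.3],
  [0,0,7.5,0,0,0,0.3],
  [0,0,8.5,0,0,0,0.3],
])

```text
clock: 3.15
position: [0.581, -0.3204, 0.0149]
tool_rot: [-3.142, -0.0, 1.982]
force: [-0.3, 0.1, 0.1]
grip_width: 0.0555
finger_force: 0.0
```

Run:
```python
from h import *; from workcell import observe,viewer
s=observe(); print(s['position'],s['tool_rot'],s['force'],s['grip_width'])
i=viewer.camera_info("wrist"); p,d=viewer.grab_frame("wrist")
cv2.imwrite("pics/wrist2.png",p[:,:,::-1])
```

```text
[ 0.5809531  -0.32043342  0.01491437] [-3.14155354e+00 -1.58484528e-04  1.98207722e+00] [-0.3006799   0.10900015  0.13555587] 0.05548805067193053
```

View pics/wrist2.png

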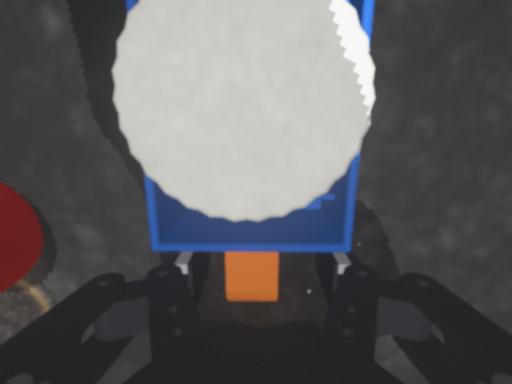

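The wrist view shows the handle at (252,275) between the open fingers (185 and 342), about 4–5 mm left of centre. I'll shift back and left, then close.

play_rows([
  [-0.3,-0.2,0,0,0,0,0.3],
  [-0.6,-0.4,0,0,0,0,0.3],
  [-0.9,-0.4,0,0,0,0,0.3],
  [-0.9,-0.4,0,0,0,0,0],
  [-0.9,-0.4,0,0,0,0,-0.2],
], squeeze=25)

```text
clock: 3.7
position: [0.581, -0.3307, 0.0156]
tool_rot: [3.141, 0.0, 1.982]
force: [0.0, -0.3, -0.2]
grip_width: 0.0344
finger_force: 0.0
```

play_rows([
  [0,0,0,0,0,0,-0.4],
  [0,0,0,0,0,0,-0.6],
  [0,0,0,0,0,0,-0.8],
  [0,0,0,0,0,0,-0.8],
  [0,0,0,0,0,0,-0.8],
], squeeze=25)

```text
clock: 4.2
position: [0.5808, -0.3305, 0.0155]
tool_rot: [3.142, -0.0, 1.982]
force: [-1.0, 2.0, 5.5]
grip_width: 0.0234
finger_force: 25.3
```

Run:
```python
from h import *; from workcell import observe,viewer
s=observe(); print(s['position'],s['tool_rot'],s['force'],s['grip_width'],s['finger_force'])
for n in("wrist","scene"):
    i=viewer.camera_info(n); p,d=viewer.grab_frame(n); X=cloud(p,d,i); m=masks(p)
    w=m['blue']&(X[...,2]>.044)&(X[...,2]<.056)&(X[...,1]<-.15)&(X[...,1]>-.4)
    q=X[w];r=cv2.minAreaRect(q[:,:2].astype(np.float32)*1000); print(n,r)
    w=m['white']&(X[...,2]>.07)&(X[...,2]<.09)&(abs(X[...,1]+.26)<.06)
    print("jar",cv2.minEnclosingCircle(X[w][:,:2].astype(np.float32)*1000),X[w][:,:2].mean(0))
s=observe(); print(s['position'],s['tool_rot'])
```

```text
[ 0.58082804 -0.33047415  0.01546786] [ 3.14153341e+00 -4.16646322e-05  1.98182265e+00] [-0.99976486  2.01519367  5.5161948 ] 0.023389362826406565 25.326326927286118
wrist ((564.7498168945312, -290.8062744140625), (81.95169067382812, 41.80778503417969), 24.112825393676758)
jar ((548.8733520507812, -256.7051696777344), 34.916412353515625) [ 0.55139782 -0.26182806]
scene ((548.8577880859375, -258.4789733886719), (84.74987030029297, 115.91643524169922), 23.78010368347168)
jar ((549.1524658203125, -256.9366760253906), 31.321468353271484) [ 0.56318757 -0.24035085]
[ 0.58085108 -0.33047242  0.01550148] [ 3.14148733e+00 -1.84333389e-05  1.98191136e+00]
```

Run:
```python
from h import *; from workcell import observe
plan(observe(),[(.567,-.293,.0155,107),(.5538,-.2557,.0155,100.5)])
```

```text
shift cm [3.99 0.23 0.  ] rot [ 0.    -0.     0.114]
shift cm [ 3.95 -0.17 -0.  ] rot [-0.    -0.     0.113]
```

play_rows([
  [0.5,0,0,0,0,0.015,-0.8],
  [1.3,0.1,0,0,0,0.04,-0.8],
  [2.2,0.1,0,0,0,0.065,-0.8],
  [3.1,0.2,0,0,0,0.09,-0.8],
  [4.0,0.2,0,0,0,0.114,-0.8],
])

```text
clock: 4.8
position: [0.5666, -0.2923, 0.0155]
tool_rot: [3.141, 0.0, 1.866]
force: [0.8, -4.5, 4.5]
grip_width: 0.0235
finger_force: 25.5
```

play_rows([
  [0.9,0,0,0,0,0.025,-0.8],
  [1.8,-0.1,0,0,0,0.05,-0.8],
  [2.7,-0.1,0,0,0,0.075,-0.8],
  [3.5,-0.2,0,0,0,0.1,-0.8],
  [3.95,-0.2,0,0,0,0.113,-0.8],
])

```text
clock: 5.3
position: [0.553, -0.255, 0.0155]
tool_rot: [3.141, 0.0, 1.753]
force: [-0.0, -4.9, 5.5]
grip_width: 0.0234
finger_force: 25.6
```

Run:
```python
from h import *; from workcell import observe,viewer
s=observe(); print(s['position'],s['tool_rot'],s['force'],s['grip_width'],s['finger_force'])
for n in("wrist","scene"):
    i=viewer.camera_info(n); p,d=viewer.grab_frame(n); X=cloud(p,d,i); m=masks(p); np.savez(n+"2.npz",p=p,d=d,**i)
    cv2.imwrite(f"pics/{n}3.png",p[:,:,::-1])
    w=m['blue']&(X[...,2]>.044)&(X[...,2]<.056)&(X[...,1]<-.1)&(X[...,1]>-.4)
    q=X[w];r=cv2.minAreaRect(q[:,:2].astype(np.float32)*1000); print(n,r)
    w=m['white']&(X[...,2]>.07)&(X[...,2]<.09)&(abs(X[...,1]+.18)<.06)
    print("jar",cv2.minEnclosingCircle(X[w][:,:2].astype(np.float32)*1000),X[w][:,:2].mean(0))
    for lo,hi in((.44,.5),(.535,.62)):
        b=m['blue']&(X[...,0]>lo)&(X[...,0]<hi)&(X[...,1]>-.085)&(X[...,1]<.05)&(X[...,2]>.003)&(X[...,2]<.043)
        q=X[b]
        if len(q)<15: continue
        l=cv2.fitLine(q[:,:2].astype(np.float32),cv2.DIST_HUBER,0,.001,.001).ravel()
        print(" guide",len(q),D(np.arctan2(l[1],l[0])).round(1),l[2:].round(4))
s=observe(); print(s['position'],s['tool_rot'])
```

```text
[ 0.55300004 -0.254979    0.01548676] [3.14141675e+00 1.40652588e-04 1.75301116e+00] [-0.04912322 -4.87632926  5.48949536] 0.023446472515337585 25.562055325565325
wrist ((546.1439819335938, -212.5162353515625), (82.13507080078125, 41.71424865722656), 11.07791519165039)
jar ((554.088623046875, -174.7132110595703), 21.93515968322754) [ 0.55790793 -0.17097848]
scene ((538.0656127929688, -177.48619079589844), (82.52386474609375, 116.10552978515625), 10.730257987976074)
jar ((543.8925170898438, -169.5252685546875), 30.369314193725586) [ 0.54828582 -0.16649229]
 guide 171 -79.8 [ 0.459  -0.0157]
 guide 122 -79.5 [ 0.5584 -0.023 ]
[ 0.55292368 -0.25443134  0.01544285] [-3.14136674e+00 -8.46032727e-04  1.75389757e+00]
```

View pics/wrist3.png

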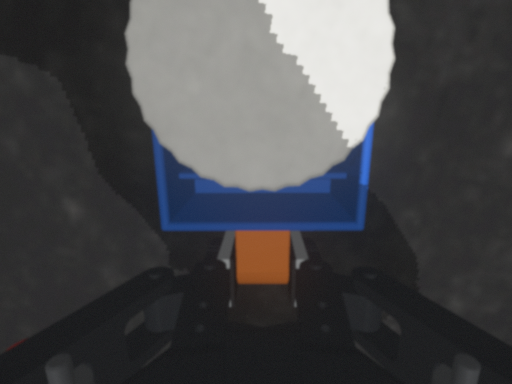

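play_rows([
  [0.5,0,0,0,0,0,-0.8],
  [1.2,0,0,0,0,0,-0.8],
  [1.9,0.1,0,0,0,0,-0.8],
  [2.6,0.1,0,0,0,0,-0.8],
  [3.2,0.1,0,0,0,0,-0.8],
])

```text
clock: 5.9
position: [0.548, -0.2233, 0.0152]
tool_rot: [-3.141, -0.0, 1.754]
force: [0.3, -4.1, 0.0]
grip_width: 0.0237
finger_force: 25.0
```

Run:
```python
from h import *; from workcell import observe,viewer
s=observe(); print(s['position'],s['tool_rot'],s['force'],s['grip_width'],s['finger_force'])
for n in("scene","side"):
    i=viewer.camera_info(n); p,d=viewer.grab_frame(n); X=cloud(p,d,i); m=masks(p)
    cv2.imwrite(f"pics/{n}4.png",cv2.resize(p[150:310,180:400,::-1],(800,580)))
    w=m['blue']&(X[...,2]>.044)&(X[...,2]<.056)&(X[...,1]<-.07)&(X[...,1]>-.4)
    q=X[w];r=cv2.minAreaRect(q[:,:2].astype(np.float32)*1000); print(n,r)
s=observe(); print(s['position'],s['tool_rot'],s['force'])
```

```text
[ 0.5479945  -0.22334812  0.01522071] [-3.14136210e+00 -2.78649870e-04  1.75396728e+00] [ 0.2505889  -4.12401187  0.01906654] 0.023659283113774115 24.96643752109776
scene ((531.2522583007812, -146.62356567382812), (84.63401794433594, 112.89702606201172), 14.102483749389648)
side ((524.4031372070312, -150.2984161376953), (60.55381774902344, 113.4762191772461), 10.633292198181152)
[ 0.54794707 -0.22238449  0.01512846] [-3.14090599e+00 -1.77627693e-03  1.75530951e+00] [-0.39212938  3.60270415  5.57777423]
```

View pics/scene4.png

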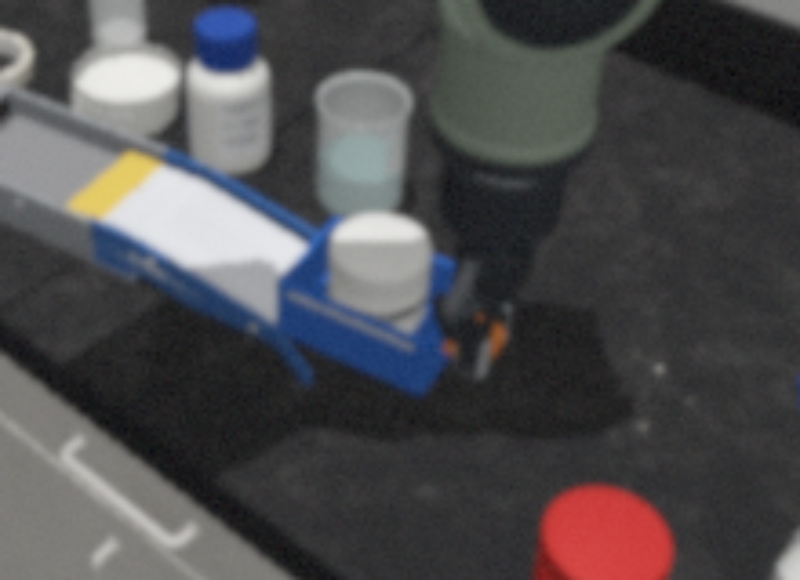

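Crate front edge sits between the guides, at about (290,290) in the crop; the gripper still holds the handle. Now I release, back off and close the fingers.

play_rows([
  [0,0,0,0,0,0,-0.3],
  [0,0,0,0,0,0,0.2],
  [0,0,0,0,0,0,0.2],
  [0,0,0,0,0,0,0.2],
  [-1,0,0,0,0,0,0.2],
])

```text
clock: 6.5
position: [0.5502, -0.2333, 0.0152]
tool_rot: [-3.141, -0.001, 1.756]
force: [0.5, 0.1, -0.6]
grip_width: 0.0515
finger_force: 0.0
```

play_rows([
  [-1.5,0,0,0,0,0,0.2],
  [-3,0,0,0,0,0,0.2],
  [-4,0,0,0,0,0,0.2],
  [-4,0,0,0,0,0,-0.3],
  [-4,0,0,0,0,0,-1],
])

```text
clock: 7.0
position: [0.5573, -0.2735, 0.0151]
tool_rot: [-3.141, -0.0, 1.754]
force: [1.1, 0.7, -0.0]
grip_width: 0.0229
finger_force: 0.0
```

play_rows([
  [0,0,0,0,0,0,-1],
  [0,0,0,0,0,0,-1],
  [0,0,0,0,0,0,-1],
  [0,0,0.1,0,0,0,-1],
  [0,0,0.2,0,0,0,-1],
])

```text
clock: 7.5
position: [0.5575, -0.2732, 0.0133]
tool_rot: [3.142, 0.0, 1.755]
force: [-0.3, -0.2, -0.1]
grip_width: -0.0
finger_force: 0.0
```

```bash
cat >> h.py <<'E'
O=np.array([.5012,.0288]); d=np.array([-.1822,.9833]); e=np.array([.9833,.1822])
def track(pics=()):
    from workcell import observe,viewer
    s=observe(); t=s['position'][:2]-O; 
    print("t",round(s['clock'],2),"TCP ramp x,y,z",(t@d).round(4),(-t@e).round(4),s['position'][2].round(4),"yaw",D(s['tool_rot'][2]).round(2),"F along,lat,z",np.round([s['force'][:2]@d,-s['force'][:2]@e,s['force'][2]],1),"w",s['grip_width'].round(4))
    for n in("scene","side"):
        i=viewer.camera_info(n); p,dd=viewer.grab_frame(n); X=cloud(p,dd,i); m=masks(p)
        if n in pics: cv2.imwrite(f"pics/{n}_{s['clock']:.1f}.png",cv2.resize(p[120:310,150:400,::-1],(790,600)))
        x=(X[...,:2]-O)@d; y=-(X[...,:2]-O)@e; z=X[...,2]
        w=m['orange']&(abs(y)<.05)&(z<.12)&(x<.2)&(x>-.4)
        if w.sum()>8: print(n,"orange n",w.sum(),"x",np.percentile(x[w],[3,97]).round(4),"y",np.median(y[w]).round(4),"z",np.percentile(z[w],[3,50,97]).round(4))
        w=(m['white']|((m['white']==0)&False))&(abs(y)<.06)&(z>.065)&(z<.14)&(x<.17)&(x>-.3)
        if w.sum()>30:
            c=X[w]; A=np.c_[x[w],y[w],np.ones(w.sum())]; top=z[w]>np.percentile(z[w],60)-.015
            k=np.linalg.lstsq(A[top],z[w][top],rcond=None)[0]
            print("   jar n",w.sum(),"x",np.percentile(x[w],[2,98]).round(4),"y",np.percentile(y[w],[2,98]).round(4),"z",np.percentile(z[w],[5,50,95]).round(4),"pitch~",k[:2].round(3))
        b=m['blue']&(abs(y)<.05)&(z>.045)&(z<.13)&(x<.19)&(x>-.3)
        if b.sum()>20:
            k=np.polyfit(x[b],z[b],1); print("   crate rim n",b.sum(),"x",np.percentile(x[b],[2,98]).round(4),"y",np.percentile(y[b],[2,98]).round(4),"slope",k[0].round(3),"z",np.percentile(z[b],[50,97]).round(4))
E
python3 -c "
from h import *
track()"
```

```text
Traceback (most recent call last):
  File "h.py", line 24, in track
    print("t",round(s['clock'],2),"TCP ramp x,y,z",(t@d).round(4),(-t@e).round(4),s['position'][2].round(4),"yaw",D(s['tool_rot'][2]).round(2),"F along,lat,z",np.round([s['force'][:2]@d,-s['force'][:2]@e,s['force'][2]],1),"w",s['grip_width'].round(4))
                                                                                                                                                                                                                                  ^^^^^^^^^^^^^^^^^^^^^
AttributeError: 'float' object has no attribute 'round'
```

```bash
sed -i "s/,\"w\",s\['grip_width'\].round(4)//" h.py
python3 -c "
from h import *
track()"
```

```text
t 7.5 TCP ramp x,y,z -0.3073 -0.0003 0.0133 yaw 100.55 F along,lat,z [-0.1  0.3 -0.1]
scene orange n 165 x [-0.2678 -0.2385] y 0.0087 z [0.0188 0.0376 0.0427]
   jar n 312 x [-0.2084 -0.1473] y [-0.0286  0.0202] z [0.0781 0.0798 0.0813] pitch~ [ 0.001 -0.003]
   crate rim n 135 x [-0.2351 -0.1204] y [-0.0402  0.0416] slope 0.005 z [0.0497 0.0522]
side orange n 11 x [-0.2696 -0.2442] y -0.0043 z [0.0295 0.0407 0.0443]
   jar n 156 x [-0.2108 -0.148 ] y [-0.0285  0.0219] z [0.0771 0.0797 0.0823] pitch~ [0.006 0.014]
```

play_rows([
  [0.6,0,0,0,0,0,-1],
  [1.2,0,0,0,0,0,-1],
  [1.8,0,0.1,0,0,0,-1],
  [2.3,0,0.1,0,0,0,-1],
  [2.7,0,0.1,0,0,0,-1],
])

```text
clock: 8.1
position: [0.5525, -0.2461, 0.0123]
tool_rot: [-3.142, -0.0, 1.755]
force: [0.7, 1.0, 0.5]
grip_width: -0.0
finger_force: 0.0
```

play_rows([
  [0.3,0,0,0,0,0,-1],
  [0.6,0,0,0,0,0,-1],
  [0.9,0,0,0,0,0,-1],
  [1.2,0,0,0,0,0,-1],
  [1.5,0,0,0,0,0,-1],
])

```text
clock: 8.6
position: [0.5497, -0.232, 0.0123]
tool_rot: [-3.142, 0.0, 1.755]
force: [-0.0, -2.8, -1.4]
grip_width: -0.0002
finger_force: 1.3
```

```bash
python3 -c "
from h import *
track()"
```

```text
t 8.6 TCP ramp x,y,z -0.2653 -0.0002 0.0123 yaw 100.53 F along,lat,z [-2.8  0.5 -1.4]
scene orange n 100 x [-0.253  -0.2252] y 0.0111 z [0.0028 0.0318 0.0426]
   jar n 262 x [-0.1919 -0.1341] y [-0.0298  0.017 ] z [0.0797 0.0815 0.0834] pitch~ [0.028 0.001]
   crate rim n 147 x [-0.2223 -0.1069] y [-0.0408  0.0418] slope 0.027 z [0.0498 0.0559]
   jar n 97 x [-0.1884 -0.1334] y [-0.0176  0.0248] z [0.0787 0.0814 0.0836] pitch~ [0.028 0.023]
   crate rim n 23 x [-0.2775 -0.1086] y [0.0062 0.0463] slope -0.068 z [0.0487 0.0806]
```

play_rows([
  [0.5,0,0,0,0,0,-1],
  [1.0,0,0,0,0,0,-1],
  [1.5,0,0,0,0,0,-1],
  [2.0,0,0,0,0,0,-1],
  [2.5,0,0.1,0,0,0,-1],
])

```text
clock: 9.2
position: [0.5453, -0.2073, 0.0115]
tool_rot: [3.141, 0.0, 1.755]
force: [1.4, -3.8, 2.6]
grip_width: -0.0
finger_force: 2.1
```

play_rows([
  [0.5,0,0,0,0,0,-1],
  [1.0,0,0,0,0,0,-1],
  [1.5,0,0,0,0,0,-1],
  [2.0,0,0,0,0,0,-1],
  [2.5,0,0.1,0,0,0,-1],
])

```text
clock: 9.7
position: [0.5407, -0.1827, 0.0105]
tool_rot: [3.141, 0.0, 1.755]
force: [0.5, -4.0, 2.5]
grip_width: 0.0
finger_force: 2.1
```

```bash
python3 -c "
from h import *
track()"
```

```text
t 9.7 TCP ramp x,y,z -0.2152 -0.0003 0.0105 yaw 100.54 F along,lat,z [-4.   0.2  2.5]
scene orange n 84 x [-0.2035 -0.1749] y 0.011 z [0.0086 0.0281 0.0406]
   jar n 328 x [-0.1485 -0.0763] y [-0.0294  0.0271] z [0.0825 0.0865 0.0905] pitch~ [ 0.134 -0.006]
   crate rim n 172 x [-0.1742 -0.0603] y [-0.0403  0.0418] slope 0.026 z [0.0509 0.0663]
   jar n 112 x [-0.1441 -0.086 ] y [-0.0149  0.0278] z [0.0823 0.0871 0.0907] pitch~ [-0.063 -0.024]
   crate rim n 33 x [-0.1939 -0.057 ] y [-0.0108  0.0395] slope 0.054 z [0.0514 0.0635]
```

play_rows([
  [0.5,0,0,0,0,0,-1],
  [1.0,0,0,0,0,0,-1],
  [1.5,0,0,0,0,0,-1],
  [2.0,0,0,0,0,0,-1],
  [2.5,0,0,0,0,0,-1],
])

```text
clock: 10.3
position: [0.536, -0.1579, 0.0103]
tool_rot: [-3.142, -0.0, 1.755]
force: [0.5, -2.5, -1.5]
grip_width: 0.0001
finger_force: 1.2
```

play_rows([
  [0.5,0,0,0,0,0,-1],
  [1.0,0,0,0,0,0,-1],
  [1.5,0,0,0,0,0,-1],
  [2.0,0,-0.05,0,0,0,-1],
  [2.5,0,-0.15,0,0,0,-1],
])

```text
clock: 10.8
position: [0.5318, -0.1341, 0.0121]
tool_rot: [3.141, 0.001, 1.754]
force: [1.4, -5.8, 3.5]
grip_width: -0.0001
finger_force: 2.8
```

play_rows([
  [0.5,0,-0.1,0,0,0,-1],
  [1.0,0,-0.2,0,0,0,-1],
  [1.5,0,-0.35,0,0,0,-1],
  [2.0,0,-0.45,0,0,0,-1],
  [2.5,0,-0.55,0,0,0,-1],
])

```text
clock: 11.3
position: [0.5272, -0.1093, 0.0176]
tool_rot: [3.141, 0.001, 1.754]
force: [2.1, -5.4, 3.4]
grip_width: -0.0001
finger_force: 2.8
```

```bash
python3 -c "
from h import *
track(('side',))"; ls pics
```

```text
t 11.3 TCP ramp x,y,z -0.1405 -0.0004 0.0176 yaw 100.52 F along,lat,z [-5.7 -1.1  3.4]
scene orange n 55 x [-0.1295 -0.0999] y 0.0108 z [0.0278 0.0376 0.0468]
   jar n 359 x [-0.0789 -0.0192] y [-0.0303  0.0293] z [0.0919 0.0978 0.1035] pitch~ [ 0.206 -0.008]
   crate rim n 279 x [-0.1002  0.0154] y [-0.0393  0.0423] slope 0.115 z [0.0562 0.0808]
   jar n 99 x [-0.0681 -0.0178] y [-0.0118  0.0279] z [0.0932 0.0994 0.1046] pitch~ [ 0.207 -0.003]
   crate rim n 72 x [-0.103   0.0184] y [0.0156 0.0405] slope 0.12 z [0.0544 0.0806]
scene0.png
scene3.png
scene4.png
side0.png
side4.png
side_11.3.png
wrist1.png
wrist2.png
wrist3.png
```

play_rows([
  [0.4,0,-0.1,0,0,0,-1],
  [0.8,0,-0.2,0,0,0,-1],
  [1.2,0,-0.3,0,0,0,-1],
  [1.6,0,-0.4,0,0,0,-1],
  [2.0,0,-0.5,0,0,0,-1],
])

```text
clock: 11.9
position: [0.5232, -0.0892, 0.0224]
tool_rot: [-3.142, 0.0, 1.755]
force: [1.2, -2.7, -0.5]
grip_width: 0.0001
finger_force: 1.5
```

play_rows([
  [0.4,0,-0.1,0,0,0,-1],
  [0.8,0,-0.2,0,0,0,-1],
  [1.2,0,-0.3,0,0,0,-1],
  [1.6,0,-0.4,0,0,0,-1],
  [2.0,0,-0.5,0,0,0,-1],
])

```text
clock: 12.4
position: [0.5196, -0.0696, 0.0274]
tool_rot: [3.141, 0.0, 1.755]
force: [0.2, -3.9, -0.0]
grip_width: -0.0002
finger_force: 1.9
```

```bash
python3 -c "
from h import *
track()"
```

```text
t 12.4 TCP ramp x,y,z -0.1001 -0.0002 0.0274 yaw 100.54 F along,lat,z [-3.9  0.5 -0. ]
scene orange n 52 x [-0.0896 -0.0604] y 0.0113 z [0.0386 0.0475 0.056 ]
   jar n 375 x [-0.0405  0.0448] y [-0.0305  0.0326] z [0.1001 0.1062 0.1122] pitch~ [ 0.193 -0.013]
   crate rim n 380 x [-0.0593  0.0568] y [-0.0383  0.0424] slope 0.129 z [0.0583 0.0874]
   jar n 95 x [-0.0313  0.0491] y [-0.0092  0.0306] z [0.1013 0.1078 0.1126] pitch~ [ 0.164 -0.013]
   crate rim n 113 x [-0.0609  0.0552] y [0.0172 0.0407] slope 0.17 z [0.0562 0.0889]
```

play_rows([
  [0.3,0,-0.1,0,0,0,-1],
  [0.6,0,-0.2,0,0,0,-1],
  [0.9,0,-0.3,0,0,0,-1],
  [1.2,0,-0.4,0,0,0,-1],
  [1.5,0,-0.5,0,0,0,-1],
])

```text
clock: 13.0
position: [0.5169, -0.055, 0.0325]
tool_rot: [3.141, 0.0, 1.755]
force: [1.3, -5.0, 2.0]
grip_width: -0.0001
finger_force: 2.3
```

play_rows([
  [0.3,0,-0.1,0,0,0,-1],
  [0.6,0,-0.2,0,0,0,-1],
  [0.9,0,-0.3,0,0,0,-1],
  [1.2,0,-0.4,0,0,0,-1],
  [1.5,0,-0.5,0,0,0,-1],
])

```text
clock: 13.5
position: [0.5137, -0.0396, 0.0372]
tool_rot: [-3.141, -0.001, 1.755]
force: [0.6, -1.3, -0.5]
grip_width: 0.0004
finger_force: 0.4
```

```bash
python3 -c "
from h import *
track()"
```

```text
t 13.5 TCP ramp x,y,z -0.0695 0.0001 0.0372 yaw 100.57 F along,lat,z [-1.4 -0.3 -0.5]
scene orange n 33 x [-0.0579 -0.0312] y 0.0104 z [0.0521 0.0593 0.0649]
   jar n 342 x [0.0039 0.0659] y [-0.0272  0.0344] z [0.1025 0.1066 0.1086] pitch~ [-0.006 -0.027]
   crate rim n 383 x [-0.0263  0.0876] y [-0.0396  0.0417] slope 0.007 z [0.0596 0.078 ]
   jar n 88 x [0.0059 0.0662] y [-0.0138  0.0325] z [0.1038 0.107  0.1098] pitch~ [0.014 0.012]
   crate rim n 131 x [-0.0291  0.0894] y [0.014  0.0408] slope 0.02 z [0.0585 0.0778]
```

play_rows([
  [0.4,0,-0.1,0,0,0,-1],
  [0.8,0,-0.2,0,0,0,-1],
  [1.2,0,-0.3,0,0,0,-1],
  [1.6,0,-0.4,0,0,0,-1],
  [2.0,0,-0.5,0,0,0,-1],
])

```text
clock: 14.1
position: [0.5104, -0.0203, 0.0424]
tool_rot: [-3.142, 0.0, 1.755]
force: [0.7, -1.2, -0.9]
grip_width: 0.0003
finger_force: 0.9
```

play_rows([
  [0.3,0,0,0,0,0,-1],
  [0.6,0,0,0,0,0,-1],
  [0.9,0,0,0,0,0,-1],
  [1.2,0,0,0,0,0,-1],
  [1.5,0,0,0,0,0,-1],
])

```text
clock: 14.6
position: [0.5077, -0.0058, 0.0423]
tool_rot: [3.142, 0.0, 1.755]
force: [0.6, -1.5, -0.3]
grip_width: -0.0001
finger_force: 1.0
```

```bash
python3 -c "
from h import *
track()"
```

```text
t 14.6 TCP ramp x,y,z -0.0352 -0.0001 0.0423 yaw 100.54 F along,lat,z [-1.6 -0.3 -0.3]
scene orange n 49 x [-0.0238  0.0042] y 0.0107 z [0.0531 0.0622 0.0698]
   jar n 324 x [0.0386 0.1002] y [-0.0277  0.0343] z [0.1022 0.1064 0.1084] pitch~ [-0.003 -0.035]
   crate rim n 335 x [0.0078 0.122 ] y [-0.0398  0.0413] slope 0.007 z [0.0589 0.0772]
   jar n 78 x [0.0431 0.1002] y [-0.0113  0.0321] z [0.1019 0.106  0.1087] pitch~ [-0.063 -0.115]
   crate rim n 127 x [0.0045 0.1202] y [-0.012   0.0394] slope 0.03 z [0.0578 0.0769]
```

play_rows([
  [0.3,0,0,0,0,0,-1],
  [0.6,0,0,0,0,0,-1],
  [0.9,0,0,0,0,0,-1],
  [1.2,0,0,0,0,0,-1],
  [1.5,0,0,0,0,0,-1],
])

```text
clock: 15.2
position: [0.505, 0.009, 0.0423]
tool_rot: [3.142, 0.0, 1.755]
force: [-0.0, -2.5, 1.6]
grip_width: -0.0002
finger_force: 1.2
```

play_rows([
  [0.3,0,0,0,0,0,-1],
  [0.6,0,0,0,0,0,-1],
  [0.9,0,0,0,0,0,-1],
  [1.2,0,0,0,0,0,-1],
  [1.5,0,0,0,0,0,-1],
])

```text
clock: 15.7
position: [0.5021, 0.0238, 0.0422]
tool_rot: [-3.141, 0.0, 1.755]
force: [0.1, -1.6, -1.1]
grip_width: -0.0001
finger_force: 0.8
```

```bash
python3 -c "
from h import *
track()"
```

```text
t 15.7 TCP ramp x,y,z -0.0051 0.0001 0.0422 yaw 100.55 F along,lat,z [-1.6  0.2 -1.1]
scene orange n 28 x [0.0093 0.0342] y 0.0101 z [0.0575 0.0647 0.0692]
   jar n 284 x [0.0729 0.1354] y [-0.0329  0.0337] z [0.0967 0.1028 0.107 ] pitch~ [-0.113 -0.021]
   crate rim n 293 x [0.0363 0.1535] y [-0.0396  0.0411] slope -0.017 z [0.0584 0.0773]
   jar n 61 x [-0.0212  0.1389] y [-0.0516  0.0328] z [0.0976 0.1022 0.1134] pitch~ [-0.11  -0.006]
   crate rim n 121 x [0.0046 0.1479] y [0.0141 0.0406] slope -0.127 z [0.0592 0.0807]
```

play_rows([
  [0.3,0,0,0,0,0,-1],
  [0.6,0,0,0,0,0,-1],
  [0.9,0,0,0,0,0,-1],
  [1.2,0,0,0,0,0,-1],
  [1.5,0,0,0,0,0,-1],
])

```text
clock: 16.3
position: [0.4994, 0.0385, 0.0423]
tool_rot: [-3.142, 0.0, 1.755]
force: [1.0, -1.2, 0.0]
grip_width: -0.0
finger_force: 0.8
```

```bash
python3 -c "
from h import *
track()"
```

```text
t 16.3 TCP ramp x,y,z 0.0099 -0.0 0.0423 yaw 100.54 F along,lat,z [-1.4 -0.7  0. ]
scene orange n 42 x [0.0212 0.0475] y 0.0105 z [0.0529 0.0615 0.0692]
   jar n 284 x [0.0868 0.1487] y [-0.0336  0.034 ] z [0.0971 0.1016 0.1051] pitch~ [-0.083 -0.022]
   crate rim n 256 x [0.0518 0.1674] y [-0.0391  0.0412] slope -0.019 z [0.0569 0.0766]
   jar n 61 x [-0.0039  0.1508] y [-0.049   0.0331] z [0.0985 0.102  0.1074] pitch~ [-0.073 -0.001]
   crate rim n 111 x [0.0483 0.1618] y [0.0151 0.0396] slope -0.116 z [0.0571 0.0769]
```

play_rows([
  [0.15,0,0,0,0,0,-1],
  [0.3,0,0,0,0,0,-1],
  [0.45,0,0,0,0,0,-1],
  [0.6,0,0,0,0,0,-1],
  [0.7,0,0,0,0,0,-1],
])

```text
clock: 16.9
position: [0.4982, 0.0452, 0.0423]
tool_rot: [-3.142, 0.0, 1.755]
force: [0.7, -1.1, -0.8]
grip_width: -0.0
finger_force: 0.8
```

```bash
python3 -c "
from h import *
track()"
```

```text
t 16.9 TCP ramp x,y,z 0.0167 -0.0 0.0423 yaw 100.54 F along,lat,z [-1.2 -0.5 -0.8]
scene orange n 44 x [0.0279 0.0552] y 0.0104 z [0.0527 0.0617 0.0698]
   jar n 282 x [0.0934 0.1548] y [-0.0275  0.0335] z [0.0977 0.1016 0.1049] pitch~ [-0.089 -0.036]
   crate rim n 248 x [0.0593 0.175 ] y [-0.039   0.0414] slope -0.02 z [0.0571 0.0744]
   jar n 52 x [0.0053 0.1561] y [-0.0474  0.0321] z [0.0976 0.1015 0.1055] pitch~ [-0.057  0.032]
   crate rim n 106 x [0.053  0.1703] y [0.0131 0.0398] slope -0.102 z [0.0578 0.0783]
```

play_rows([
  [0.1,0,0,0,0,0,-1],
  [0.2,0,0,0,0,0,-1],
  [0.3,0,0,0,0,0,-1],
  [0.4,0,0,0,0,0,-1],
  [0.4,0,0,0,0,0,-1],
])

```text
clock: 17.5
position: [0.4974, 0.0492, 0.0423]
tool_rot: [-3.142, -0.0, 1.755]
force: [0.1, -0.5, -0.5]
grip_width: -0.0003
finger_force: 0.2
```

```bash
python3 -c "
from h import *
track()"
```

```text
t 17.5 TCP ramp x,y,z 0.0208 -0.0 0.0423 yaw 100.55 F along,lat,z [-0.5  0.  -0.5]
scene orange n 46 x [0.0319 0.0584] y 0.0103 z [0.0519 0.0608 0.0693]
   jar n 286 x [0.0973 0.1603] y [-0.028   0.0341] z [0.0948 0.1011 0.1042] pitch~ [-0.081 -0.034]
   crate rim n 248 x [0.0628 0.1793] y [-0.0397  0.041 ] slope -0.015 z [0.0567 0.0752]
   jar n 55 x [0.0058 0.1608] y [-0.0468  0.0342] z [0.0977 0.1007 0.1049] pitch~ [-0.054  0.022]
   crate rim n 104 x [0.0585 0.1753] y [0.0143 0.04  ] slope -0.1 z [0.0572 0.0766]
```

play_rows([
  [0.1,0,0,0,0,0,-1],
  [0.2,0,0,0,0,0,-1],
  [0.3,0,0,0,0,0,-1],
  [0.3,0,0,0,0,0,-1],
  [0.3,0,0,0,0,0,-1],
])

```text
clock: 18.1
position: [0.4969, 0.0522, 0.0423]
tool_rot: [-3.142, -0.0, 1.755]
force: [-0.4, -0.4, -0.2]
grip_width: -0.0001
finger_force: 0.1
```

```bash
python3 -c "
from h import *
track()"
```

```text
t 18.1 TCP ramp x,y,z 0.0238 -0.0 0.0423 yaw 100.55 F along,lat,z [-0.3  0.4 -0.2]
scene orange n 47 x [0.0346 0.0623] y 0.0106 z [0.0513 0.061  0.0697]
   jar n 280 x [0.1008 0.1617] y [-0.0277  0.0338] z [0.0967 0.1013 0.1041] pitch~ [-0.072 -0.028]
   crate rim n 246 x [0.0659 0.1827] y [-0.0391  0.0411] slope -0.011 z [0.0567 0.0737]
   jar n 54 x [0.0057 0.1649] y [-0.038   0.0327] z [0.0973 0.1014 0.1044] pitch~ [-0.052  0.027]
   crate rim n 100 x [0.0618 0.1765] y [0.0133 0.0391] slope -0.059 z [0.0573 0.0757]
```

play_rows([
  [0.1,0,0,0,0,0,-1],
  [0.2,0,0,0,0,0,-1],
  [0.3,0,0,0,0,0,-1],
  [0.3,0,0,0,0,0,-1],
  [0.3,0,0,0,0,0,-1],
])

```text
clock: 18.7
position: [0.4963, 0.0551, 0.0423]
tool_rot: [-3.142, -0.0, 1.755]
force: [0.4, -0.3, 0.1]
grip_width: -0.0
finger_force: 0.1
```

```bash
python3 -c "
from h import *
track(('side',))"
```

```text
t 18.7 TCP ramp x,y,z 0.0268 -0.0 0.0423 yaw 100.55 F along,lat,z [-0.3 -0.3  0.1]
scene orange n 47 x [0.0389 0.0655] y 0.0106 z [0.0505 0.0608 0.0713]
   jar n 273 x [0.1036 0.1652] y [-0.0282  0.0344] z [0.0972 0.1011 0.1041] pitch~ [-0.076 -0.031]
   crate rim n 241 x [0.0691 0.1852] y [-0.0395  0.0409] slope -0.018 z [0.0562 0.074 ]
   jar n 53 x [0.0141 0.1665] y [-0.0434  0.0339] z [0.0972 0.1008 0.1033] pitch~ [-0.031  0.025]
   crate rim n 99 x [0.0646 0.1798] y [0.0128 0.0392] slope -0.074 z [0.0573 0.0753]
```

play_rows([
  [0.1,0,0,0,0,0,-1],
  [0.2,0,0,0,0,0,-1],
  [0.3,0,0,0,0,0,-1],
  [0.3,0,0,0,0,0,-1],
  [0.3,0,0,0,0,0,-1],
])

```text
clock: 19.3
position: [0.4958, 0.0581, 0.0423]
tool_rot: [-3.142, -0.0, 1.755]
force: [0.1, -0.7, -0.8]
grip_width: 0.0002
finger_force: 0.1
```

```bash
python3 -c "
from h import *
track()"
```

```text
t 19.3 TCP ramp x,y,z 0.0298 -0.0 0.0423 yaw 100.55 F along,lat,z [-0.7  0.  -0.8]
scene orange n 45 x [0.0415 0.0687] y 0.0103 z [0.0508 0.0606 0.0699]
   jar n 267 x [0.1062 0.1673] y [-0.0263  0.0346] z [0.0977 0.1011 0.1044] pitch~ [-0.076 -0.036]
   crate rim n 237 x [0.0725 0.1889] y [-0.0399  0.0412] slope -0.009 z [0.0567 0.0739]
   jar n 52 x [0.0186 0.1681] y [-0.0441  0.0335] z [0.0977 0.1014 0.1043] pitch~ [-0.116  0.151]
   crate rim n 101 x [0.0676 0.1838] y [0.0146 0.0395] slope -0.108 z [0.0569 0.077 ]
```

play_rows([
  [0.1,0,0,0,0,0,-1],
  [0.2,0,0,0,0,0,-1],
  [0.3,0,0,0,0,0,-1],
  [0.3,0,0,0,0,0,-1],
  [0.3,0,0,0,0,0,-1],
])

```text
clock: 19.9
position: [0.4953, 0.061, 0.0423]
tool_rot: [-3.142, -0.0, 1.755]
force: [-0.6, -1.0, -0.2]
grip_width: 0.0003
finger_force: 0.3
```

```bash
python3 -c "
from h import *
track(('side',))"
```

```text
t 19.9 TCP ramp x,y,z 0.0327 -0.0 0.0423 yaw 100.55 F along,lat,z [-0.9  0.7 -0.2]
scene orange n 75 x [0.0433 0.0712] y 0.0098 z [0.0386 0.0543 0.0626]
   jar n 292 x [0.105  0.1674] y [-0.026   0.0337] z [0.0929 0.0966 0.0985] pitch~ [ 0.006 -0.035]
   crate rim n 179 x [0.075  0.1891] y [-0.0392  0.0418] slope -0.015 z [0.0562 0.0684]
   jar n 48 x [0.0187 0.1667] y [-0.0414  0.0332] z [0.0943 0.0966 0.0993] pitch~ [-0.033 -0.022]
   crate rim n 60 x [0.0719 0.1879] y [0.0126 0.0382] slope 0.078 z [0.0558 0.0685]
```

The crate has dropped: its rim is at 68 mm and level. Now I take the hand away, back and then up.

play_rows([
  [-0.5,0,0,0,0,0,-1],
  [-1.5,0,0,0,0,0,-1],
  [-3,0,0,0,0,0,-1],
  [-5,0,0,0,0,0,-1],
  [-7,0,-1,0,0,0,-1],
])

```text
clock: 20.5
position: [0.5077, -0.0095, 0.0517]
tool_rot: [-3.14, 0.0, 1.755]
force: [0.4, 0.1, 0.3]
grip_width: -0.0002
finger_force: 0.0
```

play_rows([
  [-2,0,-3,0,0,0,-1],
  [-4,0,-7,0,0,0,-1],
  [-6,0,-11,0,0,0,-1],
  [-8,0,-15,0,0,0,-1],
  [-8,0,-16,0,0,0,-1],
])

```text
clock: 21.0
position: [0.5239, -0.0906, 0.2162]
tool_rot: [3.136, 0.002, 1.751]
force: [0.1, -0.3, -0.2]
grip_width: 0.0001
finger_force: 0.0
```

```bash
python3 -c "
from h import *
track(('scene',))"; ls pics | grep scene_
```

```text
t 21.0 TCP ramp x,y,z -0.1215 -0.0006 0.2162 yaw 100.3 F along,lat,z [-0.3 -0.  -0.2]
scene orange n 111 x [0.0433 0.0737] y 0.0085 z [0.0396 0.0559 0.0616]
   jar n 288 x [0.1056 0.1668] y [-0.0268  0.0345] z [0.0939 0.0968 0.0987] pitch~ [ 0.001 -0.03 ]
   crate rim n 250 x [0.0756 0.1894] y [-0.0406  0.0407] slope -0.008 z [0.0572 0.0686]
side orange n 50 x [0.0409 0.0706] y -0.0002 z [0.0453 0.056  0.0607]
   jar n 144 x [0.1017 0.1635] y [-0.0303  0.0312] z [0.091  0.0967 0.0997] pitch~ [ 0.013 -0.036]
   crate rim n 89 x [0.0713 0.1882] y [-0.0427  0.0383] slope 0.057 z [0.0579 0.0685]
scene_21.0.png
```

View pics/scene_21.0.png

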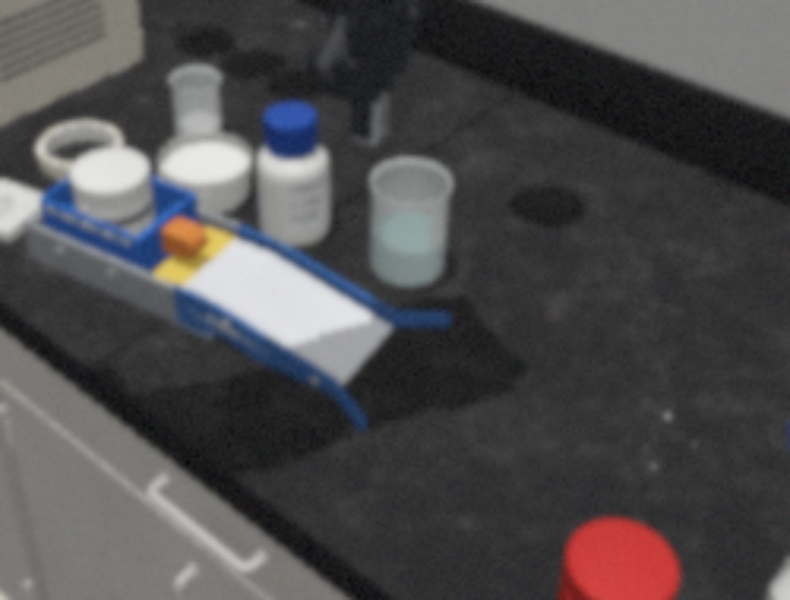

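The crate sits level in the pocket at (120,215), with the jar upright in it, the yellow lip behind it and the hand clear. The bystanders look undisturbed.

```bash
python3 -c "
from workcell import bot
print(bot.job_done())"
```

```text
the job is handed in; nothing more can be done
None
```

The crate is in the pocket behind the yellow lip, level, with the jar standing in it, the hand clear and the other things apparently untouched; push forces read at most about 6 N (sampled after each move), and the job was handed in at about 21 s with no verdict returned.

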